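# Lock the formula cupboard with the hex key

## Task

Lock the little wooden cupboard so the baby's older brother cannot get in: take the red-handled hex key out of the dark wooden block, push it fully home in the hex socket of the brass lock screw on top of the cupboard, and only then turn the screw clockwise (seen from above) until it stops with its yellow pointer at the red dot. Leave the red key standing in the socket and leave the green key alone, standing in the block.

Things in the scene. Friction and masses are not known exactly. Their poses are not given: they have to be found in the camera images.
- red_key_grip (a point): Handle centre of the red T-shaped hex key, upright and loose in a dark wood block's hole (block 70 x 180 x 35 mm, holes 110 apart, 25 deep), here 100 mm above the counter. Handle: bar 75 mm along x, 26 wide (y), 28 tall (z); grip across the 26 from above. Below: alloy hex shank 20 mm across flats, two flats facing along x; its end (last 10 mm tapered) is 90 mm below this point. 140 g.
- green_key_grip (a point): The same point of a look-alike key with a green handle and a thicker shank (24 mm across flats) that does not fit the lock. It stands in the block's other hole; which hole is which varies.
- socket (a point): Mouth centre, on the vertical axis, of the hex socket in the brass lock screw (collar 48 mm wide) on the cupboard (220 x 300 x 180 mm); 220 mm above the counter. Greased socket 36 mm deep, 22 across flats, top 12 mm flared to 36. It turns; x lies along the yellow pointer. Red key fits with its x at a multiple of 60 deg to this x (10 deg play each way); fully home, its handle centre is 54 mm above this.
- lock (a joint): Turn of the lock screw in rad, growing clockwise seen from above: 0 at the white dot (unlocked), 1.2 at the firm stop with the pointer at the red dot (locked). It can turn back to -0.4. It starts between 0 and 0.35, turns with light friction (about 0.06 N m) and stays where it is left.
Things that resemble listed ones, but are neither listed nor needed, are in the scene too. Leave any purple look-alike of the part that bears red_key_grip alone.

How it is judged:
On the way, in this order (a step that is already met when the one before it is completed fails the run):
1. the red key is fully home in the lock's socket while the screw is still unlocked (turned less than 0.75 rad) (z of red_key_grip in the frame of socket below 0.06 m and horizontal distance between red_key_grip and socket below 0.02 m and angle between red_key_grip's own z axis and vertical below 0.26 rad and value of joint lock below 0.75 rad), for 0.2 s.
2. the screw is turned to the locked mark (over 1.0 rad) with the key home (z of red_key_grip in the frame of socket below 0.06 m and horizontal distance between red_key_grip and socket below 0.02 m and angle between red_key_grip's own z axis and vertical below 0.26 rad and value of joint lock above 1 rad), for 0.2 s.
At the end, for the whole second after the job is handed in: Lock screw past 1.0 rad (within 0.2 of its stop at the red dot); red key left fully home in it: handle centre under 60 mm above the socket mouth (54 is the bottom), within 20 mm of the axis and 15 degrees of upright; green key within 40 mm of where it stood (all of step 2 and distance of green_key_grip from where it was at the start of the episode below 0.04 m); the robot touches nothing.
It fails at once if the screw is turned past 0.75 rad while the red key is not fully home in it (value of joint lock above 0.75 rad and (z of red_key_grip in the frame of socket above 0.062 m or horizontal distance between red_key_grip and socket above 0.025 m)).
It fails at once if the green key is taken out of the block or knocked over (distance of green_key_grip from where it was at the start of the episode above 0.06 m).
It also fails if it takes over 51 s, if anything falls off the work surface, if the arm or the gripper's body presses on something with over 40 N, if the wrist force passes 120 N, or if a joint passes its speed limit or range.

## Robot

A 7-joint arm with a two-finger parallel gripper is mounted at the origin on the work surface. World frame = base frame: x ahead of the robot, y to its left, z up, the work surface at z = 0. Lengths are in m, angles in rad, forces in N, time in s.
With the tool pointing down it reaches from about 0.4 to 0.85 m from the base axis. Payload 10.4 kg.
Tool frame: the origin (TCP) lies at the very end of the fingers, on their centre line; the grasp point (between the pads) lies 19 mm behind it; x points along the fingers, z is the direction in which the jaws open and shut, and the axes are right-handed (so a half turn about x gives the same grasp; the last joint's range is limited). The gripper opens to 85 mm and grips with 20 to 120 N. Pads are 22 mm wide; open, the fingers measure 114 mm over their backs; the gripper's body (76 mm by 85 mm) begins 54 mm behind the grasp point. The pads swing forward as they close: fully open they stand 13 mm farther back than shut.
Start: joints at [-1.133, 0.332, -0.065, 1.46, 0.022, 1.35, -0.088], TCP at [0.278, 0.56, 0.231] pointing down, gripper open.
Joint ranges: [-2.6, 2.6], [-0.5, 2.12], [-1.47, 1.34], [0.16, 2.42], [-1.27, 4.41], [0.06, 2.06], [-2.6, 2.6]. Speed limits (rad/s): [2.22, 2.22, 2.79, 2.79, 3.14, 3.14, 3.14].

## Interface

Orientations are given as a unit quaternion [x, y, z, w].
In Python, from workcell import telemetry, viewer, manip, spot_in, mark_of gives the robot as it stands. The module is installed in compiled form; this text tells all that it offers.
- The arm moves only by the shell command python3 -m crank 'ROWS' [FORCE]. ROWS is JSON, a list of rows, each a list of 3 entries, a list of its own where there are three numbers: the closure, from 0 (fully open) to 1 (shut), then the shift along the world's x, y, z in cm, then the turn, a rotation vector about the world's x, y, z in rad. A call has 1 to 12 rows; each row shifts and turns the commanded pose from where the row before left it; what a row does not reach is not made up. A row lasts 1/12 s, in which the tool goes at most 41.7 mm and 7.16 degrees, less where a joint would pass 70% of its speed; a pose out of reach is approached as far as the arm can. A call with a gripper value outside its range is refused whole. The fingers move at their own pace and stop on an object; FORCE is the grip in N (left out, the last holds). Time passes only in rows, so rows that do not move let the fingers close. It gives the time, the measured TCP pose, the force and the opening at its end, in the units of the state.
- telemetry.get_obs(): the state, without advancing time (a new reading comes with each control period).
- viewer.camera(name): name is "side" or "top"; returns a dict with "frame" (420x560x3 uint8, red, green, blue), "intrinsics" (3x3 intrinsics, pixels), "cam_to_world" (4x4, takes a point from camera to world coordinates). Camera axes: x right, y up, looking along -z (the intrinsics and any distortion apply to the point x, -y, -z); pixel columns grow to the right and rows downward; lengths in m; the calibration is good to about 2 mm. A picture is of the moment at which its call begins. There is no depth.
- manip.hand_in(): hands the job in, once; it reports no verdict.
Trained networks look in a picture, given as the dict that the camera call returned (one of the last four; its "shot" number tells which), for a name from the list of things; names that differ only in an ending like _2 or _b are one class to them, and where a whole thing is asked for, a point or a joint stands for the part that bears it (a point fixed in the world has none). Each returns a list of dicts, best first, with "conf" (0 to 1); they miss things now and then, are a little off and sometimes report something else, mostly with a low value. They report only what shows in the picture. A call takes as long as a camera call. They do not tell look-alikes from the thing itself.
- spot_in(thing, picture): "location" ([x, y, z] in m, in the coordinates of the camera as it stood for that picture, good to about 4 mm: the middle of the surface that is visible of it).
- mark_of(thing, picture): "location" ([x, y, z] in m, in the coordinates of the camera as it stood for that picture, good to about 4 mm: a listed point, or the origin of a listed thing).
The state is a dict: "clock": time; "joint_pos": joint angles; "joint_velocities": joint speeds; "tau": joint torques, N m; "position": TCP position; "ee_rot": TCP orientation; "ft_force": force on the tool from outside, world axes, zero at the start; "torque": the same for the moment, N m; "grip_width": opening from 0.0 (shut) to 1.0 (fully open).
Only numpy, scipy, OpenCV 4.12 (cv2) and the standard library are available. Lean on these libraries where they do the work, as an engineer would, in place of code of your own. Each camera call takes 0.05 s, during which the arm holds its last target. There are 200 camera calls.

## Working session

There is one attempt and no reset: what is moved stays moved. The work goes in short steps, Python scripts to look and compute and a shell command to move; the robot and the scene stay as the last step left them, time stands still between calls to the robot, and variables do not carry over. Pictures are saved under pics/ and viewed, about 8 in all and at most 12, crops included, and the job is handed in when it is done.

```bash
mkdir -p pics; cat > h.py <<'E'
import numpy as np, cv2
from workcell import telemetry, viewer, manip, spot_in, mark_of
def w(c,p):
    T=np.array(c["cam_to_world"]); return T[:3,:3]@np.array(p)+T[:3,3]
def px(c,P):
    T=np.array(c["cam_to_world"]); q=T[:3,:3].T@(np.array(P)-T[:3,3]); K=np.array(c["intrinsics"])
    r=K@np.array([q[0],-q[1],-q[2]]); return (r[:2]/r[2]).round(0)
def ray_z(c,u,v,z):
    T=np.array(c["cam_to_world"]); K=np.array(c["intrinsics"]); d=np.linalg.inv(K)@np.array([u,v,1.]); d=T[:3,:3]@np.array([d[0],-d[1],-d[2]])
    o=T[:3,3]; return o+d*(z-o[2])/d[2]
def save(c,n,box=None,s=1):
    f=c["frame"][:,:,::-1]
    if box: f=f[box[1]:box[3],box[0]:box[2]]
    cv2.imwrite("pics/"+n,cv2.resize(f,None,fx=s,fy=s,interpolation=cv2.INTER_CUBIC))
E
python3 - <<'E'
from h import *
o=telemetry.get_obs(); print(o["clock"],o["position"],o["ee_rot"],o["grip_width"])
ims=[]
for n in("side","top"):
    c=viewer.camera(n); ims.append(c["frame"])
    print(n,np.array(c["cam_to_world"]).round(3).tolist(),{k:v for k,v in c.items() if k not in("frame","cam_to_world")})
    for t in("red_key_grip","green_key_grip","socket"):
        for d in mark_of(t,c): P=w(c,d["location"]); print(t,round(d["conf"],2),P.round(4),px(c,P))
    save(c,n+"0.png",s=1.4)
E
```

```text
0.0 [0.27774957 0.55946445 0.23050683] [-0.37290586  0.6013836   0.37232301  0.60054523] 1.003097321465611
side [[0.888, 0.362, -0.283, 0.232], [-0.459, 0.681, -0.57, -0.608], [-0.014, 0.636, 0.772, 0.89], [0.0, 0.0, 0.0, 1.0]] {'intrinsics': array([[470.62874166,   0.        , 278.63691276],
       [  0.        , 470.62874166, 211.48335164],
       [  0.        ,   0.        ,   1.        ]]), 'shot': 1}
red_key_grip 0.94 [ 0.5173 -0.2504  0.0998] [331. 294.]
red_key_grip 0.71 [ 0.3849 -0.2722  0.0913] [274. 336.]
red_key_grip 0.68 [ 0.5104 -0.1242  0.0897] [296. 250.]
red_key_grip 0.64 [ 0.4005 -0.1634  0.0901] [256. 286.]
red_key_grip 0.56 [ 0.6259 -0.1642  0.0949] [354. 241.]
green_key_grip 0.78 [ 0.5118 -0.3621  0.1029] [362. 344.]
socket 0.73 [0.5948 0.1476 0.2206] [272. 113.]
top [[0.02, 0.986, -0.168, 0.378], [-1.0, 0.018, -0.013, -0.081], [-0.01, 0.168, 0.986, 1.012], [0.0, 0.0, 0.0, 1.0]] {'intrinsics': array([[388.17556653,   0.        , 284.98053657],
       [  0.        , 388.17556653, 208.86587414],
       [  0.        ,   0.        ,   1.        ]]), 'shot': 2}
red_key_grip 0.89 [ 0.5209 -0.2505  0.1018] [362. 215.]
red_key_grip 0.71 [ 0.3991 -0.1613  0.0892] [323. 267.]
red_key_grip 0.65 [ 0.3867 -0.2705  0.0911] [370. 273.]
red_key_grip 0.56 [ 0.5133 -0.1263  0.0893] [309. 218.]
red_key_grip 0.56 [ 0.6268 -0.1618  0.0869] [324. 173.]
green_key_grip 0.85 [ 0.5108 -0.3641  0.1018] [410. 221.]
socket 0.96 [0.5925 0.1502 0.2186] [181. 170.]
```

View pics/side0.png

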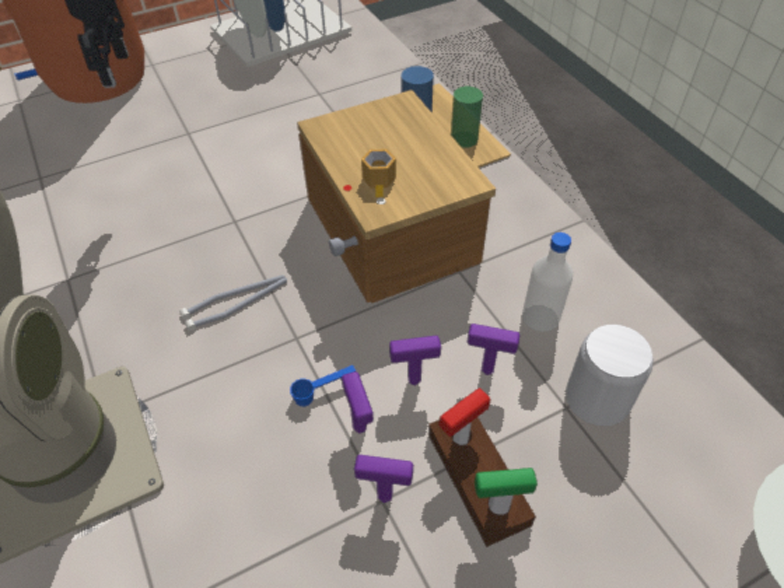

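View pics/top0.png

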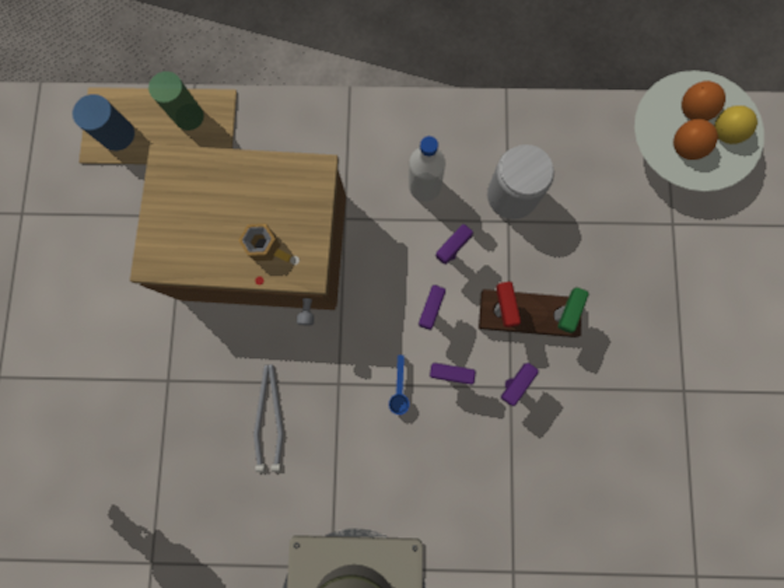

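The red handle is at side view (465,411) and top view (508,303), standing in the dark block. It is the only red one. The four purple keys are decoys, and green is at top view (573,309). Next I measure the yaws and confirm with an enlarged crop.

```bash
python3 - <<'E'
from h import *
o=telemetry.get_obs()
tiles=[]
for n,b in(("side",(290,260,400,400)),("top",(330,180,440,260))):
    c=viewer.camera(n); f=c["frame"]; hsv=cv2.cvtColor(f,cv2.COLOR_RGB2HSV); H,S,V=[hsv[...,i].astype(int) for i in range(3)]
    red=((H<6)|(H>174))&(S>170)&(V>90)
    grn=(H>50)&(H<75)&(S>150)&(V>60)
    yel=(H>20)&(H<32)&(S>190)
    wht=(S<40)&(V>185)
    s=px(c,[.594,.149,.2])
    for nm,m in(("red",red),("grn",grn),("yel",yel),("wht",wht)):
        k,l,st,ce=cv2.connectedComponentsWithStats(m.astype(np.uint8))
        for i in range(1,k):
            if st[i,4]<5: continue
            near=np.hypot(*(ce[i]-s))<60
            if nm in("red","grn") and st[i,4]>150 :
                pts=np.argwhere(l==i)[:,::-1]; P=np.array([ray_z(c,*p,.108)for p in pts]); q=P[:,:2]-P[:,:2].mean(0); ev=np.linalg.svd(q,full_matrices=False)[2][0]
                print(n,nm,st[i,4],P.mean(0).round(4),"yaw",np.degrees(np.arctan2(ev[1],ev[0])).round(1))
            elif near:
                z=.18 
                P=ray_z(c,*ce[i],z); d=P-[.5935,.149,z]; print(n,nm,st[i,4],ce[i].round(1),P.round(3),"ang",np.degrees(np.arctan2(d[1],d[0])).round(1),np.hypot(d[0],d[1]).round(3))
    x0,y0=int(s[0])-55,max(int(s[1])-45,0); 
    for k,(bx) in enumerate([b,(x0,y0,x0+110,y0+90)]):
        g=f[bx[1]:bx[3],bx[0]:bx[2],::-1]; tiles.append(cv2.resize(g,(390,290),interpolation=cv2.INTER_CUBIC))
cv2.imwrite("pics/crop1.png",np.vstack([np.hstack(tiles[:2]),np.hstack(tiles[2:])]))
E
```

```text
side red 15 [247.9 133.8] [0.536 0.152 0.18 ] ang 176.8 0.058
side red 558 [ 0.5141 -0.2549  0.108 ] yaw -166.3
side grn 298 [ 0.5049 -0.3689  0.108 ] yaw -21.7
side yel 27 [270.5 136. ] [0.578 0.121 0.18 ] ang -119.7 0.032
side wht 707 [260.9  65.1] [0.681 0.382 0.18 ] ang 69.5 0.249
side wht 9 [272.7 144. ] [0.57  0.095 0.18 ] ang -113.7 0.059
top red 22 [184.9 200.1] [0.536 0.149 0.18 ] ang 179.6 0.058
top red 310 [ 0.5174 -0.2523  0.108 ] yaw -169.1
```

View pics/crop1.png

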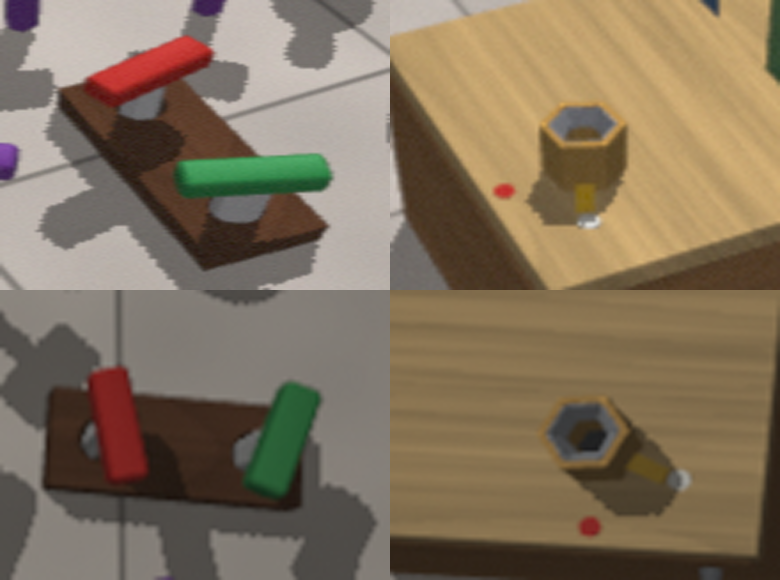

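```bash
cat >> h.py <<'E'
from scipy.spatial.transform import Rotation as R
def tool():
    o=telemetry.get_obs(); M=R.from_quat(o["ee_rot"]).as_matrix()
    print("t",round(o["clock"],2),"tcp",np.round(o["position"],4),"x",M[:,0].round(3),"jawyaw",np.degrees(np.arctan2(M[1,2],M[0,2])).round(1),"j",np.round(o["joint_pos"],2),"F",np.round(o["ft_force"],1),"T",np.round(o["torque"],2),"g",round(o["grip_width"],3)); return o
E
python3 -c "
from h import *
tool()"
python3 -m crank '[[0,[0,0,4],[0,0,0]],[0,[1,-3.5,2],[0,0,-0.1]],[0,[1,-3.5,2],[0,0,-0.1]],[0,[1,-3.5,1],[0,0,-0.1]]]'
python3 -c "
from h import *
tool()"
```

```text
t 0.5 tcp [0.2779 0.5598 0.2313] x [-0.  0. -1.] jawyaw 63.6 j [-1.13  0.33 -0.06  1.46  0.02  1.35 -0.09] F [0.6 1.1 0.3] T [ 0.01 -0.06 -0.04] g 0.999
clock: 0.83
position: [0.3083, 0.4543, 0.3239]
ee_rot: [-0.277, 0.65, 0.278, 0.651]
ft_force: [1.4, 0.3, 0.5]
grip_width: 1.0
t 0.83 tcp [0.3083 0.4543 0.3239] x [ 0.001  0.003 -1.   ] jawyaw 46.2 j [-1.06  0.13  0.01  1.52 -0.    1.49 -0.25] F [1.4 0.3 0.5] T [ 0.01 -0.06 -0.01] g 1.0
```

```bash
python3 -m crank '[[0,[1.0,-3.5,0],[0,0,0.05]],[0,[1.0,-3.5,0],[0,0,0.05]],[0,[1.0,-3.5,0],[0,0,0.05]],[0,[1.0,-3.5,0],[0,0,0.05]],[0,[1.0,-3.5,0],[0,0,0.05]],[0,[1.0,-3.5,0],[0,0,0.05]],[0,[1.0,-3.5,0],[0,0,0.05]],[0,[1.0,-3.5,0],[0,0,0.05]],[0,[1.0,-3.5,0],[0,0,0.05]],[0,[1.0,-3.5,0],[0,0,0.05]],[0,[1.0,-3.5,0],[0,0,0.05]],[0,[1.0,-3.5,0],[0,0,0.05]]]' >/dev/null
python3 -m crank '[[0,[1.0,-3.5,-1],[0,0,0.05]],[0,[1.0,-3.5,-1],[0,0,0.05]],[0,[1.0,-3.5,-1],[0,0,0.05]],[0,[1.0,-3.5,-1],[0,0,0.05]],[0,[1.0,-3.5,-1],[0,0,0.05]],[0,[1.0,-3.5,-1],[0,0,0.05]],[0,[1.0,-3.5,-1],[0,0,0.05]],[0,[0,0,0],[0,0,0.05]],[0,[0,0,0],[0,0,0]],[0,[0,0,0],[0,0,0]]]' >/dev/null
python3 -c "
from h import *
tool()"
```

```text
t 2.67 tcp [ 0.4979 -0.2099  0.2513] x [-0.  0. -1.] jawyaw 103.6 j [-0.46  0.16  0.88  1.69 -0.13  1.35  2.24] F [-0.6  0.1 -0.1] T [ 0.02 -0.03 -0.02] g 1.0
```

```bash
python3 -m crank '[[0.15,[1.05,-2.05,0],[0,0,-0.02]],[0.15,[1.05,-2.05,0],[0,0,-0.016]],[0.15,[0,0,-2],[0,0,0]],[0.15,[0,0,-2],[0,0,0]],[0.15,[0,0,-2],[0,0,0]],[0.15,[0,0,-2],[0,0,0]],[0.15,[0,0,-1],[0,0,0]],[0.15,[0,0,0],[0,0,0]],[0.15,[0,0,0],[0,0,0]]]' >/dev/null
python3 - <<'E'
from h import *
tool()
tl=[]
for n in("side","top"):
    c=viewer.camera(n)
    for d in mark_of("red_key_grip",c)[:5]:
        P=w(c,d["location"])
        if abs(P[1]+.25)<.04 and abs(P[0]-.52)<.05: print(n,d["conf"],P.round(4))
    u,v=px(c,[.519,-.251,.13]).astype(int); g=c["frame"][max(v-70,0):v+70,u-90:u+90,::-1]; tl.append(cv2.resize(g,(540,420)) if 0 else cv2.resize(g,(390,300)))
cv2.imwrite("pics/near.png",np.hstack(tl))
E
```

```text
t 3.42 tcp [ 0.5193 -0.2504  0.1622] x [ 0.001  0.001 -1.   ] jawyaw 101.7 j [-0.33  0.36  0.86  1.72 -0.29  1.2   2.38] F [-0.3 -0.4  0.4] T [ 0.04 -0.01 -0.01] g 0.847
side 0.56 [ 0.5198 -0.2503  0.1003]
```

View pics/near.png

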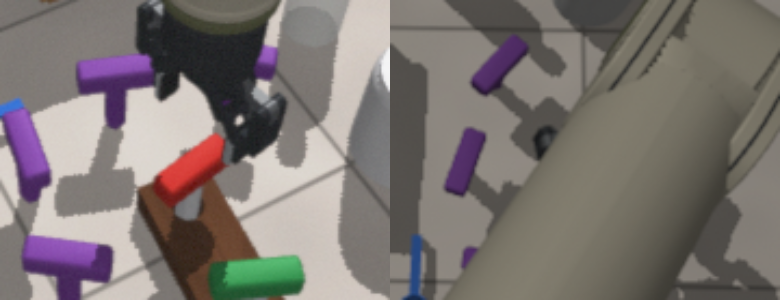

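The fingers straddle the red handle (side crop about (195,170)) and are aligned with it. I'll descend, grip and lift.

```bash
python3 -m crank '[[0.15,[0,0,-1.6],[0,0,0]],[0.15,[0,0,-1.6],[0,0,0]],[0.15,[0,0,-1.6],[0,0,0]],[0.15,[0,0,-1.6],[0,0,0]],[0.15,[0,0,-1.6],[0,0,0]],[0.15,[0,0,0],[0,0,0]]]' 70 >/dev/null
python3 -c "
from h import *
tool()"
python3 -m crank '[[0.4,[0,0,0],[0,0,0]],[0.6,[0,0,0],[0,0,0]],[0.8,[0,0,0],[0,0,0]],[1,[0,0,0],[0,0,0]],[1,[0,0,0],[0,0,0]],[1,[0,0,0],[0,0,0]],[1,[0,0,0],[0,0,0]],[1,[0,0,0],[0,0,0]]]' 70 >/dev/null
python3 -c "
from h import *
tool()"
```

```text
t 4.12 tcp [ 0.5179 -0.2504  0.0793] x [-0.003  0.001 -1.   ] jawyaw 101.7 j [-0.27  0.46  0.8   1.8  -0.38  1.05  2.44] F [-0.2  0.6 -0.8] T [0.03 0.05 0.  ] g 0.848
t 4.78 tcp [ 0.5197 -0.2516  0.0826] x [ 0.002 -0.    -1.   ] jawyaw 101.6 j [-0.28  0.46  0.81  1.79 -0.38  1.05  2.44] F [-0.9  0.3  7. ] T [ 0.07  0.17 -0.  ] g 0.296
```

```bash
python3 -m crank '[[1,[0,0,1],[0,0,0]],[1,[0,0,1.5],[0,0,0]],[1,[0,0,2.5],[0,0,0]],[1,[0,0,2.5],[0,0,0]],[1,[0,0,2.5],[0,0,0]],[1,[0,0,2.5],[0,0,0]],[1,[0,0,2.5],[0,0,0]],[1,[0,0,2.5],[0,0,0]],[1,[0,0,2.5],[0,0,0]],[1,[0,0,2.5],[0,0,0]],[1,[0,0,2.5],[0,0,0]],[1,[0,0,2],[0,0,0]]]' >/dev/null
python3 -c "
from h import *
tool()"
```

```text
t 5.78 tcp [ 0.5185 -0.2514  0.354 ] x [ 0.001 -0.    -1.   ] jawyaw 101.6 j [-0.37  0.24  0.92  1.42 -0.19  1.57  2.31] F [ 0.4 -0.4 -1.5] T [-0.05 -0.05  0.01] g 0.295
```

```bash
python3 -m crank '[[1,[0.6,3.3,0],[0,0,-0.015]],[1,[0.6,3.3,0],[0,0,-0.015]],[1,[0.6,3.3,0],[0,0,-0.015]],[1,[0.6,3.3,0],[0,0,-0.015]],[1,[0.6,3.3,0],[0,0,-0.015]],[1,[0.6,3.3,0],[0,0,-0.015]],[1,[0.6,3.3,0],[0,0,-0.015]],[1,[0.6,3.3,0],[0,0,-0.015]],[1,[0.6,3.3,0],[0,0,-0.015]],[1,[0.6,3.3,0],[0,0,-0.015]],[1,[0.6,3.3,0],[0,0,-0.016]],[1,[0.6,3.3,0],[0,0,0]]]' >/dev/null
python3 -m crank '[[1,[0.3,0.4,-1],[0,0,0]],[1,[0,0,0],[0,0,0]],[1,[0,0,0],[0,0,0]]]' >/dev/null
python3 - <<'E'
from h import *
tool()
tl=[]
for n in("side","top"):
    c=viewer.camera(n)
    for t in("red_key_grip","socket","green_key_grip"):
      for d in mark_of(t,c)[:2]: print(n,t,round(d["conf"],2),w(c,d["location"]).round(4))
    u,v=px(c,[.5935,.149,.26]).astype(int); g=c["frame"][max(v-70,0):v+80,max(u-100,0):u+100,::-1]; tl.append(cv2.resize(g,(390,300)))
cv2.imwrite("pics/above.png",np.hstack(tl))
E
```

```text
t 7.03 tcp [0.5936 0.1482 0.3413] x [-0.001 -0.001 -1.   ] jawyaw 92.1 j [-0.87  0.31  0.73  1.34 -0.21  1.56  1.44] F [ 0.8 -0.8 -1.1] T [-0.03 -0.02 -0.  ] g 0.292
side red_key_grip 0.73 [ 0.3965 -0.1617  0.0904]
side red_key_grip 0.6 [ 0.5069 -0.1219  0.0917]
side socket 0.96 [0.5942 0.1462 0.2211]
side green_key_grip 0.94 [ 0.5122 -0.3636  0.1037]
top red_key_grip 0.87 [0.5931 0.1486 0.3616]
top red_key_grip 0.84 [ 0.625  -0.1615  0.0873]
top socket 0.83 [0.593  0.1506 0.2175]
top green_key_grip 0.94 [ 0.5101 -0.3628  0.1033]
```

View pics/above.png

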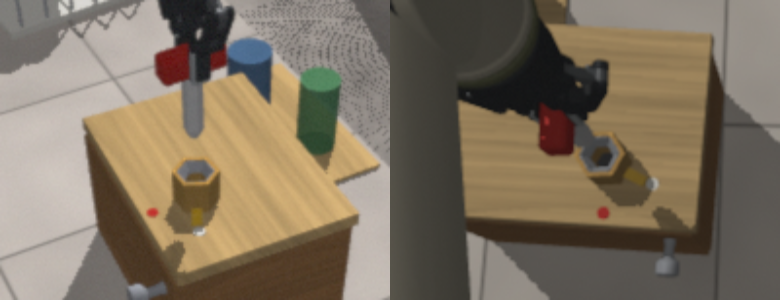

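```bash
python3 -m crank '[[1,[0,0,-2],[0,0,0]],[1,[0,0,-1.5],[0,0,0]],[1,[0,0,-1],[0,0,0]],[1,[0,0,-0.6],[0,0,0]],[1,[0,0,-0.4],[0,0,0]],[1,[0,0,-0.4],[0,0,0]],[1,[0,0,-0.4],[0,0,0]],[1,[0,0,-0.3],[0,0,0]],[1,[0,0,0],[0,0,0]]]' >/dev/null
python3 -c "
from h import *
tool()"
```

```text
t 8.18 tcp [0.5938 0.1488 0.275 ] x [-0. -0. -1.] jawyaw 92.1 j [-0.87  0.33  0.71  1.46 -0.22  1.43  1.45] F [ 0.2 -0.1 -1.6] T [ 0.06  0.   -0.03] g 0.294
```

```bash
python3 -m crank '[[1,[0,0,-0.4],[0,0,0]],[1,[0,0,-0.4],[0,0,0]],[1,[0,0,-0.4],[0,0,0]],[1,[0,0,-0.4],[0,0,0]],[1,[0,0,-0.2],[0,0,0]],[1,[0,0,-0.1],[0,0,0]],[1,[0,0,0],[0,0,0]]]' >/dev/null
python3 - <<'E'
from h import *
tool()
for n in("side","top"):
    c=viewer.camera(n)
    for d in mark_of("red_key_grip",c): 
        P=w(c,d["location"]); 
        if P[1]>0: print(n,d["conf"],P.round(4))
E
```

```text
t 8.77 tcp [0.594  0.1488 0.2567] x [ 0.  0. -1.] jawyaw 92.1 j [-0.87  0.34  0.71  1.49 -0.22  1.39  1.46] F [-0.9 -1.5  0.8] T [-0.15  0.11 -0.02] g 0.293
side 0.7 [0.5905 0.1489 0.275 ]
top 0.86 [0.5943 0.1514 0.2741]
```

```bash
python3 -m crank '[[1,[0,0,-0.15],[0,0,0]],[1,[0,0,-0.15],[0,0,0]],[1,[0,0,0],[0,0,0]],[1,[0,0,0],[0,0,0]]]' >/dev/null
python3 - <<'E'
from h import *
tool(); c=viewer.camera("side"); save(c,"home.png",(200,60,360,180),4)
E
```

```text
t 9.3 tcp [0.5946 0.1487 0.2564] x [ 0.003  0.002 -1.   ] jawyaw 92.1 j [-0.87  0.34  0.71  1.49 -0.22  1.39  1.46] F [-5.9 -2.4 21.9] T [-0.61  2.03  0.01] g 0.294
```

View pics/home.png

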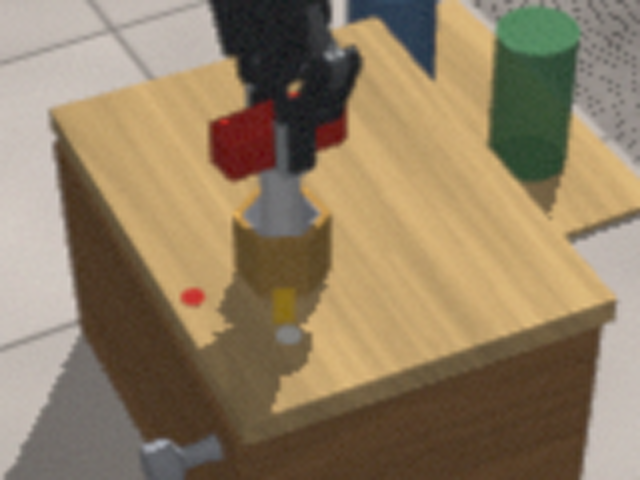

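The key is bottomed out: 22 N upward reaction, and the shank sits deep in the collar at (280,215). I'll ease the load slightly, then turn clockwise.

```bash
python3 -m crank '[[1,[0,0,0.15],[0,0,0]],[1,[0,0,0],[0,0,-0.08]],[1,[0,0,0],[0,0,-0.08]],[1,[0,0,0],[0,0,-0.08]],[1,[0,0,0],[0,0,-0.08]],[1,[0,0,0],[0,0,-0.08]],[1,[0,0,0],[0,0,-0.08]],[1,[0,0,0],[0,0,-0.08]],[1,[0,0,0],[0,0,-0.08]],[1,[0,0,0],[0,0,-0.08]],[1,[0,0,0],[0,0,-0.08]]]' >/dev/null
python3 -c "
from h import *
tool()"
python3 -m crank '[[1,[0,0,0],[0,0,-0.08]],[1,[0,0,0],[0,0,-0.08]],[1,[0,0,0],[0,0,-0.08]],[1,[0,0,0],[0,0,-0.05]],[1,[0,0,0],[0,0,-0.04]],[1,[0,0,0],[0,0,0]],[1,[0,0,0],[0,0,0]]]' >/dev/null
python3 -c "
from h import *
tool()"
```

```text
t 10.27 tcp [0.5945 0.1473 0.2565] x [ 0.002 -0.001 -1.   ] jawyaw 46.0 j [-0.97  0.37  0.85  1.5  -0.28  1.4   0.7 ] F [-4.5 -4.3 14. ] T [-1.41  1.12  0.09] g 0.294
t 10.85 tcp [0.5944 0.1468 0.2565] x [ 0.001 -0.001 -1.   ] jawyaw 27.3 j [-1.01  0.39  0.92  1.5  -0.31  1.4   0.4 ] F [-4.5 -6.7 16.1] T [-1.69  1.38  0.02] g 0.292
```

```bash
python3 -m crank '[[1,[0,0,0],[0,0,-0.04]],[1,[0,0,0],[0,0,-0.04]],[1,[0,0,0],[0,0,-0.04]],[1,[0,0,0],[0,0,0]]]' >/dev/null
python3 - <<'E'
from h import *
tool(); c=viewer.camera("side"); save(c,"turned.png",(200,60,360,180),4)
E
```

```text
t 11.18 tcp [0.594  0.1468 0.2565] x [ 0.    -0.001 -1.   ] jawyaw 20.3 j [-1.03  0.4   0.94  1.5  -0.32  1.41  0.29] F [-7.3 -6.  15.9] T [-1.74  1.94  0.07] g 0.293
```

View pics/turned.png

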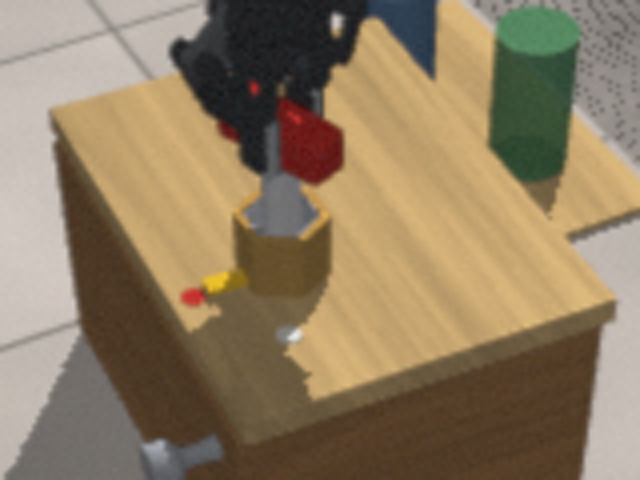

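The pointer at (225,282) nearly aims at the red dot (192,297). I'll keep turning in small steps until the stop is felt.

```bash
for i in 1 2; do python3 -m crank '[[1,[0,0,0],[0,0,-0.04]],[1,[0,0,0],[0,0,-0.04]],[1,[0,0,0],[0,0,0]]]' >/dev/null
python3 -c "
from h import *
tool()"; done
```

```text
t 11.48 tcp [0.5938 0.1466 0.2565] x [-0.    -0.002 -1.   ] jawyaw 15.7 j [-1.04  0.4   0.96  1.5  -0.33  1.41  0.21] F [-8.6 -6.9 17.3] T [-1.85  2.37  0.09] g 0.292
t 11.73 tcp [0.5936 0.1464 0.2565] x [-0.001 -0.002 -1.   ] jawyaw 11.1 j [-1.05  0.41  0.98  1.5  -0.34  1.41  0.14] F [-8.9 -6.7 18.1] T [-2.06  2.61  0.1 ] g 0.297
```

```bash
python3 - <<'E'
from h import *
tool(); c=viewer.camera("side"); save(c,"t2.png",(200,60,360,180),4)
for d in mark_of("red_key_grip",c): 
    P=w(c,d["location"])
    if P[1]>0: print(d["conf"],P.round(4))
E
```

```text
t 11.73 tcp [0.5936 0.1464 0.2565] x [-0.001 -0.002 -1.   ] jawyaw 11.1 j [-1.05  0.41  0.98  1.5  -0.34  1.41  0.14] F [-8.9 -6.7 18.1] T [-2.06  2.61  0.1 ] g 0.297
0.89 [0.5912 0.1472 0.2732]
0.28 [0.5938 0.1457 0.2196]
```

View pics/t2.png

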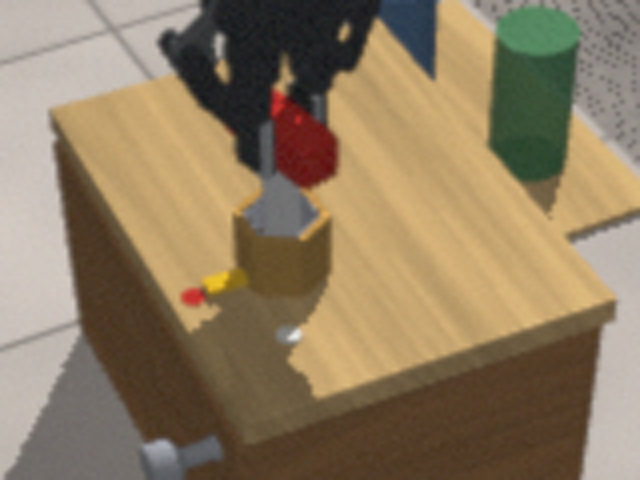

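The pointer did not move any further over the last 9° and lies at the red dot, so the screw is at its stop and the key is slipping in the grip. Now I release and withdraw straight up.

```bash
python3 -m crank '[[1,[0,0,0.1],[0,0,0.03]],[0.8,[0,0,0],[0,0,0]],[0.6,[0,0,0],[0,0,0]],[0.4,[0,0,0],[0,0,0]],[0.1,[0,0,0],[0,0,0]],[0,[0,0,0],[0,0,0]],[0,[0,0,0],[0,0,0]],[0,[0,0,0],[0,0,0]],[0,[0,0,0],[0,0,0]],[0,[0,0,0],[0,0,0]]]' >/dev/null
python3 -c "
from h import *
tool()"
python3 -m crank '[[0,[0,0,0.5],[0,0,0]],[0,[0,0,1],[0,0,0]],[0,[0,0,2],[0,0,0]],[0,[0,0,3],[0,0,0]],[0,[0,0,3],[0,0,0]],[0,[-2,0,3],[0,0,0]],[0,[-3,0,2],[0,0,0]],[0,[-3,0,0],[0,0,0]],[0,[-3,0,0],[0,0,0]],[0,[-3,0,0],[0,0,0]],[0,[0,0,0],[0,0,0]],[0,[0,0,0],[0,0,0]]]' >/dev/null
python3 - <<'E'
from h import *
tool(); tl=[]
for n in("side","top"):
    c=viewer.camera(n)
    for t in("red_key_grip","green_key_grip","socket"):
      for d in mark_of(t,c):
        P=w(c,d["location"])
        if t[0]!="r" or P[1]>0: print(n,t,round(d["conf"],2),P.round(4))
    u,v=px(c,[.5935,.149,.22]).astype(int); g=c["frame"][max(v-75,0):v+75,max(u-100,0):u+100,::-1]; tl.append(cv2.resize(g,(400,300)))
cv2.imwrite("pics/end.png",np.hstack(tl))
E
```

```text
t 12.67 tcp [0.5939 0.1489 0.2558] x [ 0.  0. -1.] jawyaw 13.1 j [-1.04  0.41  0.97  1.5  -0.34  1.41  0.17] F [ 0.5 -0.4  1. ] T [ 0.03 -0.02 -0.04] g 0.999
t 13.67 tcp [0.4533 0.1486 0.4026] x [ 0.001  0.007 -1.   ] jawyaw 13.2 j [-1.44 -0.14  0.94  1.56  0.11  1.66 -0.27] F [-0.4  0.  -0.4] T [-0.01  0.03  0.01] g 1.004
side green_key_grip 0.59 [ 0.5124 -0.3642  0.1028]
top red_key_grip 0.73 [0.5941 0.153  0.2766]
top red_key_grip 0.27 [0.5937 0.1492 0.2157]
top green_key_grip 0.76 [ 0.508  -0.3617  0.1022]
top socket 0.67 [0.5922 0.1459 0.2177]
```

View pics/end.png

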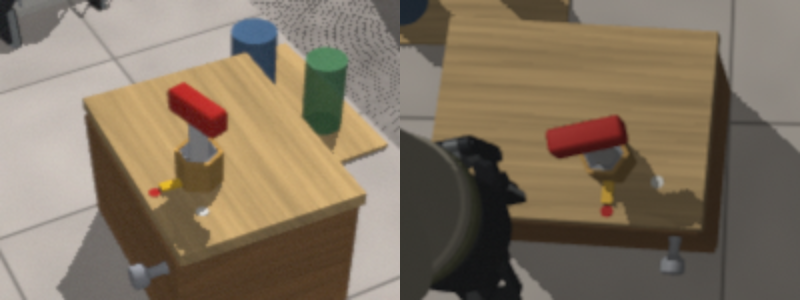

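The key stands in the socket, the pointer touches the red dot in both views, and the robot is clear. Handing in.

```bash
python3 -c "
from h import *
print(manip.hand_in())"
```

```text
the job is handed in; nothing more can be done
None
```

I took the red key from the block, pushed it home in the lock screw, turned the screw clockwise to its stop, let go and handed in at about 14 s. No verdict came back.

- **Key home:** at the bottom of the push the wrist read 22 N upward and the tool stopped moving down. The key was pushed home before any turning.
- **Screw locked:** in both final views the yellow pointer touches the red dot. The pointer looked unchanged over the last 9° of turning. The wrist torque never rose clearly at the stop (about 0.1 N m), probably because the key turned in the grip, so I judged the stop from the pictures.
- **Key left in place:** after release the network put the handle about 57 mm above the socket mouth's stated height, against 54 mm when home. That is within its 4 mm error and agrees with the tool height of 0.256 m. The key looked upright. Only the top view found it; the side view's network missed it.
- **Green key and robot:** the green key measured within about 4 mm of where it started. The gripper was clear of everything.

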